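Fit the drive gear on a follow focus and hold it home

ROBOT

A 7-joint arm with a two-finger parallel gripper is mounted at the origin on the work surface. World frame = base frame: x ahead of the robot, y to its left, z up, the work surface at z = 0. Lengths are in m, angles in rad, forces in N, time in s.
With the tool pointing down it reaches from about 0.4 to 0.875 m from the base axis. Payload 19.3 kg.
Tool frame: the origin (TCP) lies midway between the tips of the shut fingers; the grasp point (between the pads) lies 19 mm behind it; z points along the fingers, y is the direction in which the jaws open and shut (so a half turn about z gives the same grasp; the last joint's range is limited). The gripper opens to 85 mm and grips with 20 to 120 N. Pads are 22 mm wide; open, the fingers measure 114 mm over their backs; the gripper's body (76 mm by 85 mm) begins 54 mm behind the grasp point. The pads swing forward as they close: fully open they stand 13 mm farther back than shut.
Start: joints at [-1.358, 0.521, -0.036, 1.599, 0.021, 1.021, -0.113], TCP at [0.174, 0.6, 0.231] pointing down, gripper open.
Joint ranges: [-2.91, 2.91], [-0.3, 2.13], [-1.5, 1.42], [0.17, 2.43], [-1.26, 4.41], [0.16, 1.93], [-2.52, 2.52]. Speed limits (rad/s): [1.89, 1.89, 2.39, 2.39, 3.01, 3.01, 3.01].

INTERFACE

Orientations are given as [roll, pitch, yaw] about the fixed x, y, z axes, in that order (R = Rz(yaw) Ry(pitch) Rx(roll)).
In Python, from workcell import bot, eyes gives the robot as it stands. The module is installed in compiled form; this text tells all that it offers.
- The arm moves only by the shell command python3 -m jog 'ROWS' [FORCE]. ROWS is JSON, a list of rows, each an object with "delta_pos": the shift along the world's x, y, z in mm, a list of three; "spin": the turn about the world's z in rad; "claw": the closure, from 0 (fully open) to 1 (shut). In form: [{"delta_pos": [tx, ty, tz], "spin": spin, "claw": claw}, ...]. A call has 1 to 8 rows; each row is the pose to reach, as a shift and turn from the pose measured when the call began; what a row does not reach only later rows make up. A row lasts 1/10 s, in which the tool goes at most 50 mm and 8.59 degrees, less where a joint would pass 70% of its speed; a pose out of reach is approached as far as the arm can. A call with a gripper value outside its range is refused whole. The fingers move at their own pace and stop on an object; FORCE is the grip in N (left out, the last holds). Time passes only in rows, so rows that repeat a pose let the fingers close. It gives the time, the measured TCP pose, the force and the opening at its end, in the units of the state.
- bot.observe(): the state, without advancing time (a new reading comes with each control period).
- eyes.grab_frame(name): name is "scene" or "side" or "wrist"; returns the picture (480x640x3 uint8, blue, green, red); there is no depth.
- eyes.camera_params(name): a dict with "fx", "fy", "cx", "cy" (pixels), "k1" (the pictures are not rectified: a ray, as slopes to the right and down, at radius r is drawn at 1 + k1 r^2 times it, then the intrinsics apply), "origin" and "attitude" of the camera in the world. Camera axes: x right, y up, looking along -z (the intrinsics and any distortion apply to the point x, -y, -z); pixel columns grow to the right and rows downward; lengths in m; the calibration is good to about 2 mm. A picture is of the moment at which its call begins: read the wrist's pose just before it. camera_params takes no time and is no camera call; for the wrist camera it gives the pose at the moment of the call.
- bot.job_done(): hands the job in, once; it reports no verdict.
The state is a dict: "clock": time; "qpos": joint angles; "qd": joint speeds; "joint_efforts": joint torques, N m; "position": TCP position; "tool_rot": TCP orientation; "force": force on the tool from outside, world axes, zero at the start; "moment": the same for the moment, N m; "grip_width": finger opening in m.
Only numpy, scipy, OpenCV 4.12 (cv2) and the standard library are available. Lean on these libraries where they do the work, as an engineer would, in place of code of your own. Each camera call takes 0.05 s, during which the arm holds its last target. There are 200 camera calls.

TASK

Fit the drive gear with the red hub onto the upright splined spindle of the follow focus: pick it up, set it on the spindle's nose, turn it until the splines mesh, and slide it down fully home against the sprung brass collar. Finish while holding: keep the gear pressed fully home with the gripper, as if a colleague were about to put in the retaining screw. Leave the other things on the bench where they are.

Things in the scene. Friction and masses are not known exactly. Their poses are not given: they have to be found in the camera images.
- gear_center (a point): Centre of the loose drive gear, 44 mm high, 0.08 to 0.17 kg. Black toothed rim (56 mm diameter, 12 mm high) at the bottom, plain round red hub (32 mm diameter) from there to the top. Lies rim down on the green mat (4 mm thick), 100 mm or more from the spare gear. z up the axis; this point is 22 mm above the underside. x points through a bore slot (white marks on rim and hub).
- gear_bore (a point): Mouth of the gear's bore, on the axis at its underside; axes as gear_center. Six internal spline slots every 60 degrees, one of them along x, each 5.5 mm wide; 15 mm between opposite tooth tips. The bore is open below and takes 25 mm of spindle.
- spindle_seat (a point): On the axis of the upright steel output spindle, about 118 mm above the bench: where gear_bore lies when the gear is fully home. Turns with the spindle; z up, x along one of six splines (the white one). Splines every 60 degrees, 3.5 mm wide, 20 mm over the outsides, root 14 mm; their pointed ends reach 14 mm above this point. Smooth and greased; turns only under over 0.3 N m.
- spindle_nose (a point): Top end of the spindle, on the axis, 22 mm above spindle_seat. Above the splines is a plain round pilot, 4 mm long and 14 mm in diameter, then a 4 mm cone narrowing to 9 mm at this point. A gear not lined up rests on the pointed spline ends, its underside 7 to 9 mm below this point; it slips down once within about 5 degrees of meshing.
- collar (a joint): Travel in m of the sprung brass thrust collar (34 mm diameter) round the spindle under the gear: 0 = up (its top 5 mm above spindle_seat), 0.005 = pressed fully down, gear home. It pushes back with 5 N at the top and 10 N fully down, so a gear that is not pressed rides up about 5 mm.
- stand: The follow focus unit, fixed on an aluminium plate (200 by 150 mm). Origin under the spindle, at bench level. Around the spindle is a black gearbox, 52 mm square, top 110 mm up. Along its x, 85 mm from the spindle, stand two 15 mm rods (tops 116 mm up), and beside them at -y a black hand wheel (72 mm diameter, top 114 mm up, turns with the spindle).
- spare_center (a point): Centre of a smaller silver fine-toothed gear with a blue hub (45 mm diameter, 32 mm high) on the same mat; not wanted, leave alone.
- cap_center (a point): Centre of the black knurled retaining screw (26 mm diameter head down, 26 mm high in all); leave alone.
- lens_center (a point): Centre of a black cine lens standing on its front (82 mm diameter, 106 mm high); leave alone.
- driver: Screwdriver with an orange handle lying on the bench (170 mm long, about 25 mm thick); leave alone.
Things that resemble listed ones, but are neither listed nor needed, are in the scene too. What is shaped like the part that bears gear_center but pink is not meant.

How it is judged:
On the way, in this order (a step that is already met when the one before it is completed fails the run):
1. the red-hubbed gear is lifted clear of the mat in the gripper (height (world z) of gear_center above 0.06 m and contact force between the fingers and gear above 1 N), for 0.2 s.
2. the gear is on the spindle with its splines meshed (horizontal distance between gear_center and spindle_seat below 0.003 m and z of gear_center in the frame of spindle_seat below 0.032 m and angle between gear_center's own z axis and vertical below 0.1 rad), for 0.1 s.
At the end, for the whole second after the job is handed in: Gear meshed on the spindle, upright within 4 degrees, within 3 mm of the axis and 1.5 mm of fully home, at rest; collar down at least 3.8 of its 5 mm; fingers still on the gear with over 2 N; spare gear, retaining screw, lens and screwdriver within 30 mm of where they were (horizontal distance between gear_center and spindle_seat below 0.003 m and z of gear_center in the frame of spindle_seat between 0.019 and 0.0235 m and angle between gear_center's own z axis and vertical below 0.07 rad and value of joint collar above 0.0038 m and contact force between the fingers and gear above 2 N and linear speed of gear below 0.02 m/s and distance of each of spare_center, cap_center, lens_center, driver from where it was at the start of the episode below 0.03 m); the arm keeps its last pose, push and grip.
It fails at once if a bystander is knocked away (distance of any of spare_center, cap_center, lens_center, driver from where it was at the start of the episode above 0.03 m).
It also fails if it takes over 45 s, if anything falls off the work surface, if the arm or the gripper's body presses on something with over 40 N, if the wrist force passes 120 N, or if a joint passes its speed limit or range.

## Working session

There is one attempt and no reset: what is moved stays moved. The work goes in short steps, Python scripts to look and compute and a shell command to move; the robot and the scene stay as the last step left them, time stands still between calls to the robot, and variables do not carry over. Pictures are saved under pics/ and viewed, about 8 in all and at most 12, crops included, and the job is handed in when it is done.

```bash
mkdir -p pics; cat > h.py <<'E'
import numpy as np, cv2
from workcell import bot, eyes
from scipy.spatial.transform import Rotation as R
def rot(a):
    a=np.array(a,float)
    if a.shape==(3,3): return a
    return R.from_euler('xyz',a).as_matrix() if a.size==3 else R.from_quat(a).as_matrix()
def ray(p,uv):
    K=np.array([[p['fx'],0,p['cx']],[0,p['fy'],p['cy']],[0,0,1]])
    x,y=cv2.undistortPoints(np.array([[uv]],float),K,np.array([p['k1'],0,0,0.]))[0,0]
    d=rot(p['attitude'])@np.array([x,-y,-1]); return np.array(p['origin'],float),d/np.linalg.norm(d)
def onplane(p,uv,z):
    o,d=ray(p,uv); return o+d*(z-o[2])/d[2]
def proj(p,X):
    c=rot(p['attitude']).T@(np.array(X)-p['origin']); x,y=c[0]/-c[2],-c[1]/-c[2]
    s=1+p['k1']*(x*x+y*y); return np.array([p['fx']*x*s+p['cx'],p['fy']*y*s+p['cy']])
def tri(rs):
    A=0;b=0
    for o,d in rs:
        P=np.eye(3)-np.outer(d,d); A=A+P; b=b+P@o
    X=np.linalg.solve(A,b); return X,[np.linalg.norm(np.cross(X-o,d)) for o,d in rs]
E
python3 - <<'E'
from h import *
s=bot.observe(); print({k:np.round(v,3) for k,v in s.items()})
for n in ['scene','side','wrist']:
    print(n,eyes.camera_params(n)); cv2.imwrite(f'pics/{n}0.png',eyes.grab_frame(n))
E
```

```text
{'clock': np.float64(0.0), 'qpos': array([-1.358,  0.522, -0.036,  1.6  ,  0.021,  1.021, -0.113]), 'qd': array([ 0.   , -0.   ,  0.001, -0.   ,  0.001, -0.002,  0.001]), 'joint_efforts': array([ 1.0000e-03, -9.2711e+01,  1.9800e+00, -3.6993e+01,  1.8000e-02,
        8.0000e-03,  0.0000e+00]), 'position': array([0.174, 0.6  , 0.231]), 'tool_rot': array([-3.14 ,  0.   ,  2.859]), 'force': array([ 0.237, -0.274,  0.138]), 'moment': array([0.017, 0.039, 0.05 ]), 'grip_width': np.float64(0.085)}
scene {'fx': 551.9218778962963, 'fy': 551.9218778962963, 'cx': 312.14851939246654, 'cy': 244.1073461719269, 'k1': 0.04611126884306069, 'origin': array([ 1.14299681, -0.36792667,  0.99272261]), 'attitude': array([ 0.63945102, -0.01676664,  1.05472829])}
side {'fx': 537.8376369438744, 'fy': 537.8376369438744, 'cx': 316.739676960307, 'cy': 234.72925521132973, 'k1': -0.11820182314303007, 'origin': array([ 0.11800037, -0.94586084,  0.71304877]), 'attitude': array([ 1.03939966,  0.00662178, -0.45717819])}
wrist {'fx': 400.07876499355683, 'fy': 400.07876499355683, 'cx': 315.6582638408918, 'cy': 231.86376489506978, 'k1': -0.08250493519074104, 'origin': array([0.10277867, 0.62026322, 0.37380191]), 'attitude': array([-0.29491423,  0.00200215,  1.28759037])}
```

View pics/scene0.png

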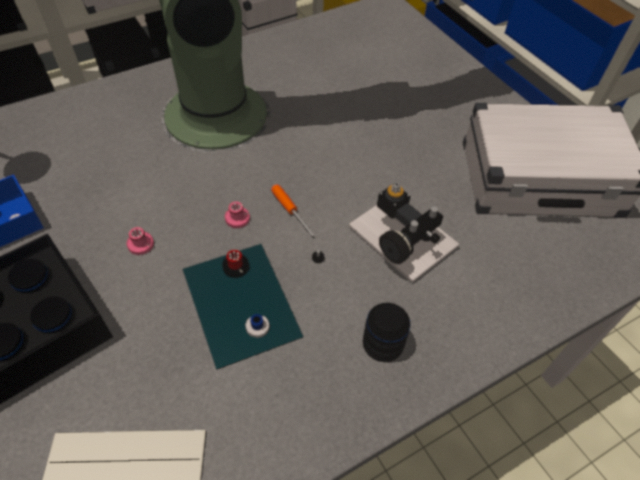

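View pics/side0.png

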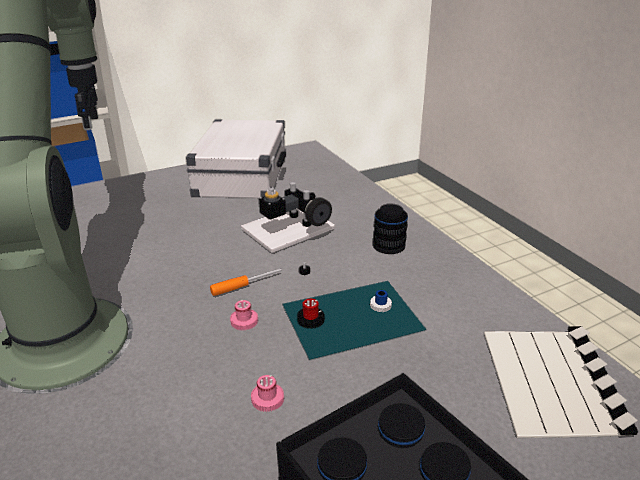

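The scene view shows the red gear at (235,262) and the spindle with its brass collar at (396,190). In the side view the gear is at (312,308) and the spindle at (271,196). Next I mask both and triangulate.

```bash
python3 - <<'E'
from h import *
roi={'scene':[(220,245,252,278),(380,178,412,200)],'side':[(298,294,326,326),(258,184,286,206)]}
P={n:eyes.camera_params(n) for n in roi}
def cen(m,off):
    n,l,st,c=cv2.connectedComponentsWithStats(m.astype(np.uint8)); i=1+np.argmax(st[1:,4]); return c[i]+off, st[i]
top={0:[],1:[]}
for n in roi:
    im=cv2.imread(f'pics/{n}0.png'); hsv=cv2.cvtColor(im,cv2.COLOR_BGR2HSV)
    for k,(a,b,c,d) in enumerate(roi[n]):
        h=hsv[b:d,a:c].astype(int)
        m=((h[...,0]<8)|(h[...,0]>172))&(h[...,1]>130)&(h[...,2]>60) if k==0 else (h[...,0]>10)&(h[...,0]<30)&(h[...,1]>90)&(h[...,2]>80)
        uv,st=cen(m,(a,b)); print(n,k,uv,st); top[k].append(ray(P[n],uv))
for k in top: print(k,tri(top[k]))
for n in roi:
    im=cv2.imread(f'pics/{n}0.png')
    c=[cv2.resize(im[b-12:d+12,a-12:c+12],(400,400),interpolation=cv2.INTER_CUBIC) for a,b,c,d in roi[n]]
    cv2.imwrite(f'pics/{n}c.png',np.hstack(c))
cv2.imwrite('pics/c.png',cv2.resize(np.vstack([cv2.imread('pics/scenec.png'),cv2.imread('pics/sidec.png')]),(600,600)))
E
```

```text
scene 0 [233.89634146 259.48780488] [  6   5  16  19 164]
scene 1 [394.66666667 191.61403509] [  7   7  17  12 114]
side 0 [310.03187251 309.6812749 ] [  4   4  17  22 251]
side 1 [271.08 195.  ] [ 7  7 13  7 50]
0 (array([ 0.48251682, -0.16533371,  0.0298485 ]), [np.float64(0.0008722534991443649), np.float64(0.0008722534991445111)])
1 (array([0.54630078, 0.19028773, 0.11754984]), [np.float64(0.0014599448210393339), np.float64(0.0014599448210391957)])
```

View pics/c.png

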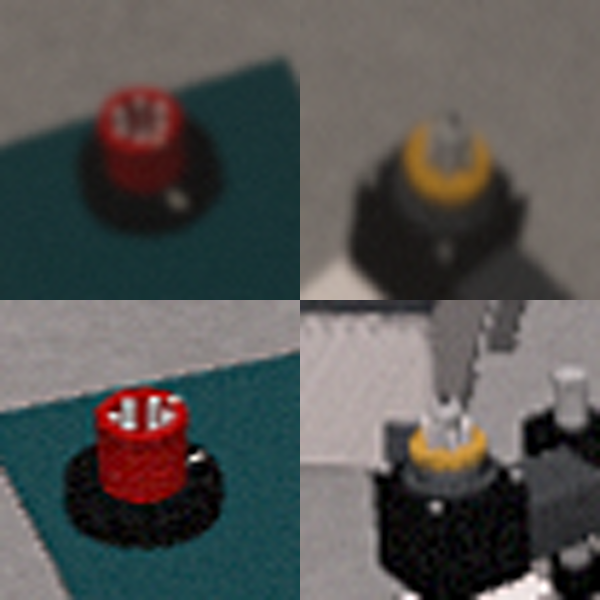

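Top row: the gear's bore slots and the white rim mark. Spindle and collar are on the right. Gear is at about (0.482, -0.165), spindle at about (0.546, 0.190). I'm moving above the spindle for a wrist view.

```bash
python3 -m jog '[{"delta_pos":[35,-40,30],"spin":0,"claw":0},{"delta_pos":[70,-77,60],"spin":0,"claw":0},{"delta_pos":[105,-115,60],"spin":0,"claw":0},{"delta_pos":[140,-154,60],"spin":0,"claw":0},{"delta_pos":[172,-190,60],"spin":0,"claw":0},{"delta_pos":[204,-225,60],"spin":0,"claw":0},{"delta_pos":[236,-260,60],"spin":0,"claw":0},{"delta_pos":[268,-295,60],"spin":0,"claw":0}]'
python3 -m jog '[{"delta_pos":[35,-38,0],"spin":0,"claw":0},{"delta_pos":[70,-76,0],"spin":0,"claw":0},{"delta_pos":[105,-115,0],"spin":0,"claw":0},{"delta_pos":[105,-115,0],"spin":0,"claw":0},{"delta_pos":[105,-115,0],"spin":0,"claw":0},{"delta_pos":[105,-115,0],"spin":0,"claw":0}]'
```

```text
clock: 0.95
position: [0.435, 0.3123, 0.291]
tool_rot: [-3.141, 0.0, 2.859]
force: [1.0, 1.5, 0.8]
grip_width: 0.0854
clock: 1.55
position: [0.5393, 0.1983, 0.2907]
tool_rot: [-3.141, -0.001, 2.86]
force: [-0.4, 0.7, 0.5]
grip_width: 0.0854
```

```bash
python3 - <<'E'
from h import *
import json
s=bot.observe(); print(s['clock'],s['position'],s['tool_rot'],s['qpos'])
p=eyes.camera_params('wrist'); im=eyes.grab_frame('wrist'); cv2.imwrite('pics/w1.png',im)
json.dump({k:np.array(v).tolist() for k,v in p.items()},open('w1.json','w')); print(p['origin'],p['attitude'],proj(p,[.5463,.1903,.14]))
E
```

```text
1.55 [0.53928549 0.19833308 0.29074215] [-3.14103245e+00 -7.11040059e-04  2.85990269e+00] [-0.56067786  0.38580783  0.14405365  1.66997914 -0.06097432  1.09108992
  0.89024129]
[0.46777585 0.21853015 0.43380448] [-0.29413318  0.00156537  1.28869749] [309.37516241 224.68778585]
```

View pics/w1.png

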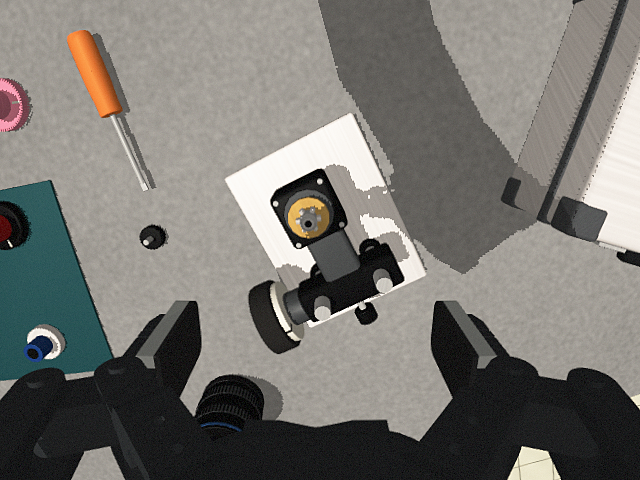

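The wrist view shows the spindle in the collar at (308,218), the white spline end and the hand wheel below. The jaws are clear. I'll take a second, closer view with a baseline.

```bash
python3 -m jog '[{"delta_pos":[5,-15,-40],"spin":0,"claw":0},{"delta_pos":[10,-30,-85],"spin":0,"claw":0},{"delta_pos":[10,-30,-85],"spin":0,"claw":0},{"delta_pos":[10,-30,-85],"spin":0,"claw":0},{"delta_pos":[10,-30,-85],"spin":0,"claw":0}]'
cat > m.py <<'E'
from h import *
import json
s=bot.observe(); p2=eyes.camera_params('wrist'); im2=eyes.grab_frame('wrist'); cv2.imwrite('pics/w2.png',im2)
json.dump({k:np.array(v).tolist() for k,v in p2.items()},open('w2.json','w'))
p1=json.load(open('w1.json')); im1=cv2.imread('pics/w1.png')
def brass(im,p):
    h=cv2.cvtColor(im,cv2.COLOR_BGR2HSV).astype(int); m=((h[...,0]>12)&(h[...,0]<28)&(h[...,1]>100)&(h[...,2]>90)).astype(np.uint8)
    u,v=proj(p,[.5463,.1903,.125]).astype(int); w=np.zeros_like(m); w[max(v-60,0):v+60,u-60:u+60]=1; m*=w
    c=max(cv2.findContours(m,cv2.RETR_EXTERNAL,cv2.CHAIN_APPROX_NONE)[0],key=cv2.contourArea)
    return cv2.fitEllipse(cv2.convexHull(c))
e=[brass(im1,p1),brass(im2,p2)]; print(e)
print('collar top',tri([ray(p1,e[0][0]),ray(p2,e[1][0])]), onplane(p1,e[0][0],.123),onplane(p2,e[1][0],.123))
c=[]
for im,x in ((im1,e[0]),(im2,e[1])):
    u,v=map(int,x[0]); r=int(x[1][1]*.75); print((u-r,v-r),r); c.append(cv2.resize(im[v-r:v+r,u-r:u+r],(400,400),interpolation=cv2.INTER_CUBIC))
cv2.imwrite('pics/c2.png',np.hstack(c))
E
python3 m.py
```

```text
clock: 2.1
position: [0.5495, 0.1704, 0.2077]
tool_rot: [3.14, 0.001, 2.862]
force: [0.4, 0.1, 0.3]
grip_width: 0.0854
[((308.073486328125, 217.27825927734375), (41.21031188964844, 41.5522575378418), 86.60936737060547), ((345.4076232910156, 223.70086669921875), (55.54173278808594, 56.870601654052734), 84.97948455810547)]
collar top (array([0.54458104, 0.18944157, 0.12262515]), [np.float64(0.00014374219552106536), np.float64(0.00014374219552108243)]) [0.54462142 0.18941046 0.123     ] [0.54433645 0.1895057  0.123     ]
(277, 186) 31
(303, 181) 42
```

View pics/c2.png

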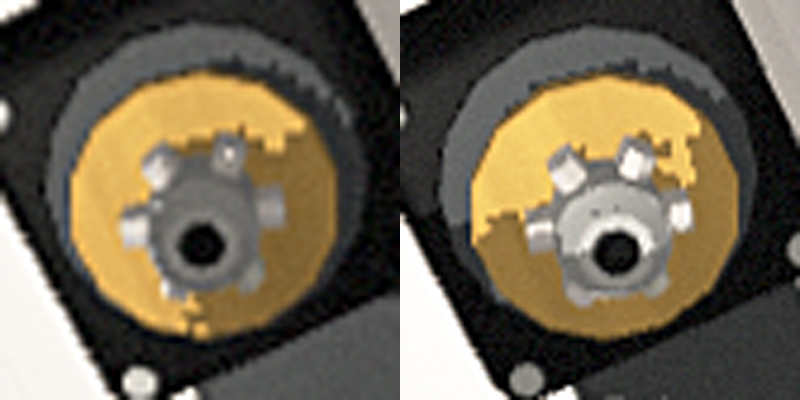

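The close crops show six spline ends and the dark centre hole of the nose. I'll compute the nose position and the spline phase from these points.

```bash
python3 - <<'E'
from h import *
import json
p1=json.load(open('w1.json'));p2=json.load(open('w2.json'))
f=lambda c,o,k:(o[0]+c[0]*k-.5,o[1]+c[1]*k-.5)
n1=f((201,245),(277,186),.155); n2=f((215,252),(303,181),.21)
print('nose',tri([ray(p1,n1),ray(p2,n2)]),onplane(p2,n2,.14),onplane(p1,n1,.14))
for z in (.127,.130):
  for p,o,k,L in ((p2,(303,181),.21,[(168,168),(236,158),(282,212),(255,292),(180,299),(139,235)]),(p1,(277,186),.155,[(155,165),(230,152),(273,207),(252,278),(178,292),(133,228)])):
    X=np.array([onplane(p,f(c,o,k),z)[:2] for c in L]); 
    cc=cv2.fitEllipse(X.astype(np.float32)*1000)[0]; 
    d=X-np.array([.5445,.1895]); a=np.degrees(np.arctan2(d[:,1],d[:,0]))
    m=X.mean(0); d2=X-m; a2=np.degrees(np.arctan2(d2[:,1],d2[:,0]))
    ph=lambda a:np.degrees(np.angle(np.exp(1j*np.radians(a)*6).mean()))/6
    print(z,np.round(a%60,1),ph(a),'own',m,np.round(a2%60,1),ph(a2),np.round(np.hypot(*d2.T)*1000,1))
E
```

```text
nose (array([0.54492146, 0.1893421 , 0.14042822]), [np.float64(2.3082864546855672e-05), np.float64(2.308286454678189e-05)]) [0.54507962 0.18932874 0.14      ] [0.54501336 0.18931161 0.14      ]
0.127 [22.8 19.2 17.1 16.2 27.8 30.4] 22.133289254080918 own [0.54607479 0.18947378] [18.9 25.5 26.9 18.8 23.1 20. ] 22.165495588768508 [ 9.2  9.3  9.  10.1  9.8  8.7]
0.127 [28.5 20.5 18.3 19.1 26.4 26.9] 23.28088174938047 own [0.54553131 0.18919797] [23.8 23.1 25.3 22.9 24.5 20. ] 23.28009187082985 [9.2 9.3 8.7 9.5 9.7 8.7]
0.13 [20.4 23.1 22.7 17.6 25.2 24.4] 22.236793001054394 own [0.54515651 0.18948399] [18.9 25.5 26.9 18.8 23.1 20. ] 22.16549558876854 [ 9.1  9.2  8.9 10.   9.7  8.6]
0.13 [24.5 22.2 23.5 22.2 25.4 21.8] 23.264211307840483 own [0.544771   0.18948478] [23.8 23.1 25.3 22.9 24.5 20. ] 23.280091870829803 [9.1 9.2 8.6 9.4 9.6 8.7]
```

```bash
python3 -m jog '[{"delta_pos":[-8,-40,0],"spin":0,"claw":0},{"delta_pos":[-16,-85,0],"spin":0,"claw":0},{"delta_pos":[-25,-130,0],"spin":0,"claw":0},{"delta_pos":[-34,-175,0],"spin":0,"claw":0},{"delta_pos":[-43,-220,0],"spin":0,"claw":0},{"delta_pos":[-52,-265,0],"spin":0,"claw":0},{"delta_pos":[-60,-310,-5],"spin":0,"claw":0},{"delta_pos":[-65,-335,-10],"spin":0,"claw":0}]'
python3 -m jog '[{"delta_pos":[0,0,0],"spin":0,"claw":0},{"delta_pos":[0,0,0],"spin":0,"claw":0}]'
cat > g.py <<'E'
from h import *
import json,sys
k=sys.argv[1]
p=eyes.camera_params('wrist'); im=eyes.grab_frame('wrist'); cv2.imwrite(f'pics/{k}.png',im)
json.dump({a:np.array(v).tolist() for a,v in p.items()},open(f'{k}.json','w'))
s=bot.observe(); print(s['position'],s['tool_rot'],s['qpos'][6])
u,v=proj(p,[.4825,-.1653,.035]).astype(int); r=60; print('crop',u-r,v-r)
cv2.imwrite(f'pics/{k}c.png',cv2.resize(im[max(v-r,0):v+r,u-r:u+r],None,fx=4,fy=4,interpolation=cv2.INTER_CUBIC))
E
python3 g.py g1
```

```text
clock: 2.95
position: [0.4846, -0.1678, 0.1994]
tool_rot: [3.14, 0.004, 2.86]
force: [0.4, 1.1, -0.5]
grip_width: 0.0853
clock: 3.15
position: [0.4852, -0.1677, 0.2006]
tool_rot: [3.14, 0.006, 2.86]
force: [0.6, 0.6, -0.4]
grip_width: 0.0853
[ 0.48542167 -0.16677241  0.20036148] [3.13938604 0.00605116 2.86112385] 1.6140829204154652
crop 258 143
```

```bash
python3 -m jog '[{"delta_pos":[-10,15,-35],"spin":0,"claw":0},{"delta_pos":[-15,25,-65],"spin":0,"claw":0},{"delta_pos":[-15,25,-65],"spin":0,"claw":0},{"delta_pos":[-15,25,-65],"spin":0,"claw":0},{"delta_pos":[-15,25,-65],"spin":0,"claw":0}]'; python3 g.py g2
python3 - <<'E'
import cv2,numpy as np
a,b=[cv2.imread(f'pics/g{i}c.png') for i in (1,2)]; print(a.shape,b.shape)
cv2.imwrite('pics/gc.png',np.hstack([cv2.resize(x,(400,400)) for x in (a,b)]))
E
```

```text
clock: 3.7
position: [0.4717, -0.142, 0.1369]
tool_rot: [3.139, 0.008, 2.861]
force: [0.3, 0.5, -0.1]
grip_width: 0.0853
[ 0.47160218 -0.14213641  0.13683193] [3.13916281 0.0084489  2.8610735 ] 1.5942658099218023
crop 226 195
(480, 480, 3) (480, 480, 3)
```

View pics/gc.png

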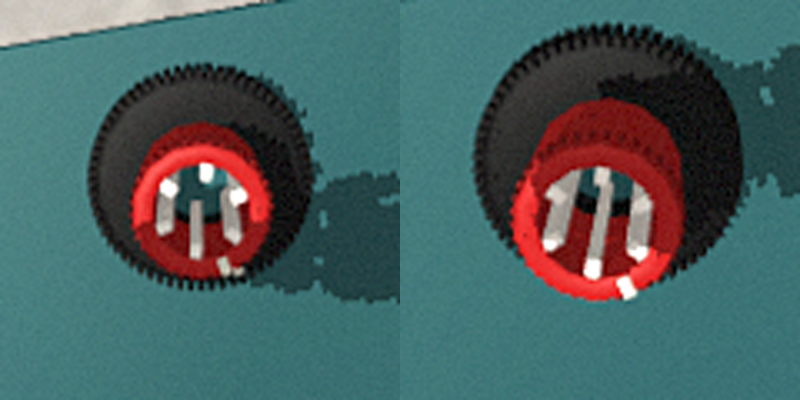

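The crops show the hub top ring, the bright internal splines and the white hub mark, at about (627,287) on the right and (230,267) on the left. I'll fit the hub's top rim from the red mask and compute the centre, height and phase.

```bash
python3 - <<'E'
from h import *
import json
C={}
data={'g1':((258,143),(230,267),(202,211)),'g2':((226,195),(627-400,287),(198,216))}
P={k:json.load(open(k+'.json')) for k in data}
pts={}
for k,(o,mk,c0) in data.items():
    p=P[k]; im=cv2.imread(f'pics/{k}.png'); h=cv2.cvtColor(im,cv2.COLOR_BGR2HSV).astype(int)
    f=lambda c:np.array([o[0]+c[0]*.3-.5,o[1]+c[1]*.3-.5])
    m=(((h[...,0]<8)|(h[...,0]>172))&(h[...,1]>150)&(h[...,2]>60)).astype(np.uint8)
    w=np.zeros_like(m); w[o[1]:o[1]+120,o[0]:o[0]+120]=1; m=cv2.morphologyEx(m*w,cv2.MORPH_CLOSE,np.ones((5,5)))
    c=max(cv2.findContours(m,cv2.RETR_EXTERNAL,cv2.CHAIN_APPROX_NONE)[0],key=cv2.contourArea)
    hu=cv2.convexHull(c)[:,0].astype(float); c0=f(c0)
    low=np.array([q for q in hu if q[1]>c0[1]])
    X=np.array([onplane(p,q,.048)[:2] for q in low])
    from scipy.optimize import least_squares
    r=least_squares(lambda a:np.hypot(X[:,0]-a[0],X[:,1]-a[1])-a[2],[*X.mean(0),.016])
    M=onplane(p,f(mk),.048)[:2]; d=M-r.x[:2]
    print(k,'centre z=.048',r.x,np.abs(r.fun).max(),'n',len(X),'mark r',np.hypot(*d),'ang',np.degrees(np.arctan2(d[1],d[0]))%360)
    pts[k]=(proj(p,[*r.x[:2],.048]),f(mk))
    print(pts[k],f(data[k][2]))
print('hub top tri',tri([ray(P[k],pts[k][0]) for k in P])); print('mark tri',tri([ray(P[k],pts[k][1]) for k in P]))
E
```

```text
g1 centre z=.048 [ 0.48130493 -0.16544381  0.01624272] 0.0001418382973718199 n 11 mark r 0.01492669278974026 ang 10.481020747683498
(array([317.79420162, 205.66086012]), array([326.5, 222.6])) [318.1 205.8]
g2 centre z=.048 [ 0.4808119  -0.16519166  0.01641908] 0.00022446938778365386 n 14 mark r 0.014758876714277835 ang 4.786211255757
(array([284.74378138, 260.21249402]), array([293.6, 280.6])) [284.9 259.3]
hub top tri (array([ 0.48192473, -0.16568361,  0.04505109]), [np.float64(8.895385469456588e-05), np.float64(8.895385469464113e-05)])
mark tri (array([ 0.49467774, -0.16299107,  0.05108252]), [np.float64(0.0005975704874063625), np.float64(0.0005975704874063748)])
```

```bash
python3 - <<'E'
from h import *
import json
for k,o,L in (('g2',(226,195),[(153,240),(193,268),(238,248),(203,175)]),('g1',(258,143),[(167,188),(207,172),(240,195)])):
    p=json.load(open(k+'.json'))
    for z in (.048,.044):
        X=np.array([onplane(p,(o[0]+c[0]*.3-.5,o[1]+c[1]*.3-.5),z)[:2] for c in L])-[.481,-.1653]
        print(k,z,np.round(np.degrees(np.arctan2(X[:,1],X[:,0]))%360,1),np.round(np.hypot(*X.T)*1e3,1))
E
python3 -m jog '[{"delta_pos":[9,-23,0],"spin":0,"claw":0},{"delta_pos":[9,-23,-30],"spin":0,"claw":0},{"delta_pos":[9,-23,-60],"spin":0,"claw":0},{"delta_pos":[9,-23,-60],"spin":0,"claw":0},{"delta_pos":[9,-23,-60],"spin":0,"claw":0}]'
```

```text
g2 0.048 [279.4 337.8  37.2 155.8] [9.3 9.7 9.4 9. ]
g2 0.044 [286.4 337.1  29.1 156.5] [10.5 11.5 10.3  7.5]
g1 0.048 [221.5 155.3  94.3] [9.2 8.7 9.4]
g1 0.044 [226.7 154.   88.7] [8.8 7.9 9.2]
clock: 4.25
position: [0.481, -0.1655, 0.0779]
tool_rot: [3.139, 0.009, 2.861]
force: [-0.7, -0.4, 0.7]
grip_width: 0.0852
```

The bright teeth give a phase of 37.3° (mod 60), so the slots are at 7.3°, which agrees with the hub mark at 7.6°. The spindle splines are at 22.7°, so I need to turn about +15.4° (0.268 rad). Now I grasp.

```bash
python3 -m jog '[{"delta_pos":[0,0,-30],"spin":0,"claw":0},{"delta_pos":[0,0,-58],"spin":0,"claw":0},{"delta_pos":[0,0,-58],"spin":0,"claw":0},{"delta_pos":[0,0,-58],"spin":0,"claw":0.3},{"delta_pos":[0,0,-58],"spin":0,"claw":0.8},{"delta_pos":[0,0,-58],"spin":0,"claw":0.8},{"delta_pos":[0,0,-58],"spin":0,"claw":0.8},{"delta_pos":[0,0,-58],"spin":0,"claw":0.8}]' 60
python3 -m jog '[{"delta_pos":[0,0,0],"spin":0,"claw":0.8},{"delta_pos":[0,0,0],"spin":0,"claw":0.8},{"delta_pos":[0,0,0],"spin":0,"claw":0.8}]'
```

```text
clock: 5.05
position: [0.4816, -0.1657, 0.0211]
tool_rot: [3.139, 0.01, 2.861]
force: [-3.6, 2.6, 20.3]
grip_width: 0.0304
clock: 5.35
position: [0.4816, -0.1656, 0.0213]
tool_rot: [3.139, 0.01, 2.861]
force: [-0.6, -0.7, -0.3]
grip_width: 0.0303
```

```bash
python3 -m jog '[{"delta_pos":[0,0,20],"spin":0,"claw":0.8},{"delta_pos":[0,0,60],"spin":0,"claw":0.8},{"delta_pos":[0,0,105],"spin":0,"claw":0.8},{"delta_pos":[0,0,150],"spin":0,"claw":0.8},{"delta_pos":[0,0,180],"spin":0,"claw":0.8},{"delta_pos":[5,30,180],"spin":0.05,"claw":0.8},{"delta_pos":[14,75,180],"spin":0.1,"claw":0.8},{"delta_pos":[22,120,180],"spin":0.15,"claw":0.8}]'
python3 -m jog '[{"delta_pos":[8,45,0],"spin":0.05,"claw":0.8},{"delta_pos":[16,90,0],"spin":0.1,"claw":0.8},{"delta_pos":[24,135,0],"spin":0.118,"claw":0.8},{"delta_pos":[32,180,0],"spin":0.118,"claw":0.8},{"delta_pos":[36,210,0],"spin":0.118,"claw":0.8},{"delta_pos":[36,210,0],"spin":0.118,"claw":0.8},{"delta_pos":[36,210,0],"spin":0.118,"claw":0.8}]'
python3 - <<'E'
from h import *
import json
s=bot.observe(); print(s['clock'],s['position'],s['tool_rot'],s['grip_width'],s['force'])
p=eyes.camera_params('wrist'); im=eyes.grab_frame('wrist'); cv2.imwrite('pics/h1.png',im)
json.dump({a:np.array(v).tolist() for a,v in p.items()},open('h1.json','w'))
p2=eyes.camera_params('side'); im2=eyes.grab_frame('side'); cv2.imwrite('pics/h2.png',im2)
x=np.array(s['position']);u,v=proj(p,x+[0,0,.02]).astype(int); u2,v2=proj(p2,x+[0,0,-.01]).astype(int); print(u,v,u2,v2)
a=im[max(v-110,0):v+110,u-110:u+110]; b=im2[v2-60:v2+60,u2-60:u2+60]; print('crop',max(v-110,0),u-110,a.shape)
cv2.imwrite('pics/hc.png',np.hstack([cv2.resize(a,(400,400),interpolation=2),cv2.resize(b,(400,400),interpolation=2)]))
E
```

```text
clock: 6.15
position: [0.5036, -0.0445, 0.2016]
tool_rot: [3.139, 0.011, 3.011]
force: [1.0, 0.2, -2.0]
grip_width: 0.0301
clock: 6.85
position: [0.5393, 0.1656, 0.2012]
tool_rot: [3.14, 0.01, 3.13]
force: [0.6, -0.0, -1.2]
grip_width: 0.0306
6.85 [0.53928615 0.16564396 0.20122314] [3.13956568 0.01021239 3.13040581] 0.0306051733533113 [ 5.89430177e-01 -1.65470592e-04 -1.17069848e+00]
317 334 271 172
crop 224 207 (220, 220, 3)
```

View pics/hc.png

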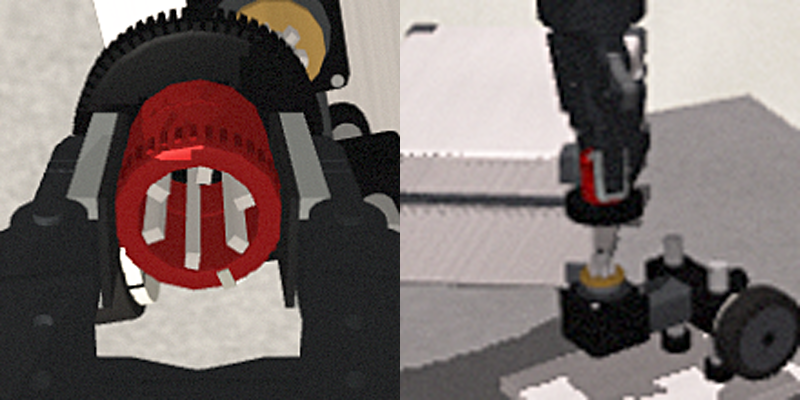

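The gear is held upright between the pads. In the crop the hub top ring is centred near (200,220), the mark is at (228,277) and the teeth are visible. I'll compute its offset from the TCP and its phase in hand.

```bash
python3 - <<'E'
from h import *
import json
from scipy.optimize import least_squares
p=json.load(open('h1.json')); f=lambda c:np.array([207+c[0]*.55-.5,224+c[1]*.55-.5])
im=cv2.imread('pics/h1.png'); h=cv2.cvtColor(im,cv2.COLOR_BGR2HSV).astype(int)
m=(((h[...,0]<8)|(h[...,0]>172))&(h[...,1]>150)&(h[...,2]>50)).astype(np.uint8)
w=np.zeros_like(m); w[224:444,207:427]=1; m=cv2.morphologyEx(m*w,cv2.MORPH_CLOSE,np.ones((5,5)))
c=max(cv2.findContours(m,cv2.RETR_EXTERNAL,cv2.CHAIN_APPROX_NONE)[0],key=cv2.contourArea)
hu=cv2.convexHull(c)[:,0].astype(float); low=hu[hu[:,1]>f((0,225))[1]]
for z in (.226,.228,.230):
    X=np.array([onplane(p,q,z)[:2] for q in low])
    r=least_squares(lambda a:np.hypot(X[:,0]-a[0],X[:,1]-a[1])-a[2],[*X.mean(0),.016]).x
    Y=np.array([onplane(p,f(q),z)[:2] for q in [(228,277),(155,237),(193,262),(238,240),(165,183),(205,174),(240,190)]])-r[:2]
    a=np.degrees(np.arctan2(Y[:,1],Y[:,0])); print(z,r,len(X),np.round(a%360,1),np.round(np.hypot(*Y.T)*1e3,1),'tooth phase',np.degrees(np.angle(np.exp(6j*np.radians(a[1:])).mean()))/6%60)
s=bot.observe(); print(s['position'],s['force'])
E
```

```text
0.226 [0.53955064 0.16498213 0.0163106 ] 16 [ 21.9 298.8 353.6  54.1 220.4 171.6 125.2] [14.9  9.4 10.3  9.2  9.3  9.   9.5] tooth phase 54.28970739525279
0.228 [0.53825241 0.16499529 0.0160329 ] 16 [ 21.9 298.8 353.6  54.1 220.4 171.6 125.2] [14.7  9.2 10.1  9.   9.2  8.8  9.3] tooth phase 54.289707395346596
0.23 [0.53695418 0.16500846 0.0157552 ] 16 [ 21.9 298.8 353.6  54.1 220.4 171.6 125.2] [14.4  9.1 10.   8.9  9.   8.7  9.1] tooth phase 54.28970739523668
[0.53955164 0.16427539 0.20151459] [-0.15988403  0.28320013 -1.58153269]
```

The in-hand phase is 22–24° against 22.7° for the spindle, so no further turn is needed. I move over the axis and down to just over the spline ends.

```bash
python3 -m jog '[{"delta_pos":[6,24.5,0],"spin":0,"claw":0.8},{"delta_pos":[6,24.5,-10],"spin":0,"claw":0.8},{"delta_pos":[6,24.5,-25],"spin":0,"claw":0.8},{"delta_pos":[6,24.5,-38],"spin":0,"claw":0.8},{"delta_pos":[6,24.5,-38],"spin":0,"claw":0.8},{"delta_pos":[6,24.5,-38],"spin":0,"claw":0.8}]'; python3 -m jog '[{"delta_pos":[0,0,-4],"spin":0,"claw":0.8},{"delta_pos":[0,0,-8],"spin":0,"claw":0.8},{"delta_pos":[0,0,-11],"spin":0,"claw":0.8},{"delta_pos":[0,0,-11],"spin":0,"claw":0.8}]'
```

```text
clock: 7.55
position: [0.5456, 0.1882, 0.1636]
tool_rot: [3.14, 0.01, 3.127]
force: [-0.9, 0.4, -0.9]
grip_width: 0.0307
clock: 7.95
position: [0.5456, 0.1886, 0.1524]
tool_rot: [3.14, 0.01, 3.128]
force: [-0.8, 2.4, -0.1]
grip_width: 0.0305
```

```bash
python3 -m jog '[{"delta_pos":[0,0.7,-2],"spin":0,"claw":0.8},{"delta_pos":[0,0.7,-4],"spin":0,"claw":0.8},{"delta_pos":[0,0.7,-6],"spin":0,"claw":0.8},{"delta_pos":[0,0.7,-8],"spin":0,"claw":0.8},{"delta_pos":[0,0.7,-8],"spin":0,"claw":0.8}]'
```

```text
clock: 8.45
position: [0.5453, 0.1893, 0.144]
tool_rot: [3.14, 0.01, 3.128]
force: [-2.3, 2.9, -3.0]
grip_width: 0.0298
```

No resistance, and the gear's underside is at about 0.127, below the spline ends at 0.132. It seems meshed, so I press on home.

```bash
python3 -m jog '[{"delta_pos":[0,0,-3],"spin":0,"claw":0.8},{"delta_pos":[0,0,-6],"spin":0,"claw":0.8},{"delta_pos":[0,0,-8],"spin":0,"claw":0.8},{"delta_pos":[0,0,-9],"spin":0,"claw":0.8},{"delta_pos":[0,0,-9],"spin":0,"claw":0.8},{"delta_pos":[0,0,-9],"spin":0,"claw":0.8}]' 90
```

```text
clock: 9.05
position: [0.5455, 0.1895, 0.1354]
tool_rot: [3.139, 0.01, 3.128]
force: [-3.2, 2.1, 8.5]
grip_width: 0.0295
```

```bash
python3 -m jog '[{"delta_pos":[0,0,-1],"spin":0,"claw":0.8},{"delta_pos":[0,0,-2],"spin":0,"claw":0.8},{"delta_pos":[0,0,-2],"spin":0,"claw":0.8},{"delta_pos":[0,0,-2],"spin":0,"claw":0.8}]' 90
python3 - <<'E'
from h import *
import json
s=bot.observe(); print(s['clock'],s['position'],s['tool_rot'],s['force'],s['grip_width'])
o=[]
for n,r in (('side',35),('scene',35)):
    p=eyes.camera_params(n); im=eyes.grab_frame(n); cv2.imwrite(f'pics/e{n}.png',im); u,v=proj(p,[.545,.1895,.13]).astype(int); print(n,u-r,v-r)
    o.append(cv2.resize(im[v-r:v+r,u-r:u+r],(400,400),interpolation=2))
cv2.imwrite('pics/ec.png',np.hstack(o))
E
```

```text
clock: 9.45
position: [0.546, 0.1897, 0.1351]
tool_rot: [3.138, 0.012, 3.128]
force: [-10.9, -0.4, 33.5]
grip_width: 0.0291
9.45 [0.54596697 0.18970724 0.13510981] [3.1382871  0.01177699 3.12765221] [-10.85587129  -0.40832981  33.46313992] 0.029143760997465497
side 235 156
scene 359 151
```

View pics/ec.png

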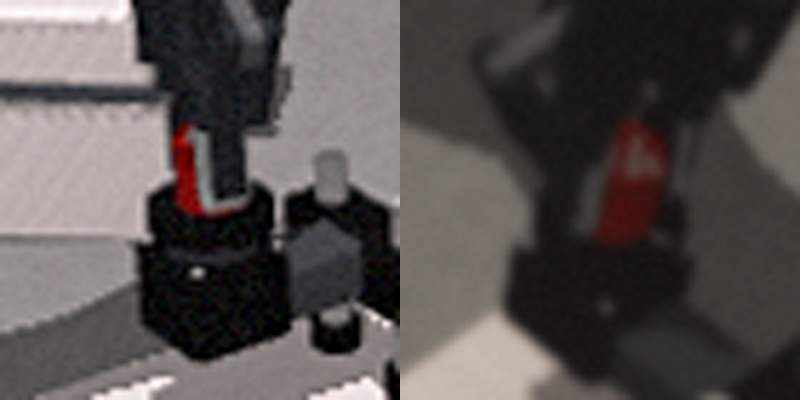

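The hard stop is reached: force rose from 8.5 to 33 N with only 0.3 mm of travel, and no brass is visible under the rim. I'll ease off to a moderate push and relieve the side load.

```bash
python3 -m jog '[{"delta_pos":[-0.5,0,-0.8],"spin":0,"claw":0.8},{"delta_pos":[-0.5,0,-0.8],"spin":0,"claw":0.8},{"delta_pos":[-0.5,0,-0.8],"spin":0,"claw":0.8},{"delta_pos":[-0.5,0,-0.8],"spin":0,"claw":0.8}]' 90
```

```text
clock: 9.95
position: [0.5458, 0.1897, 0.1353]
tool_rot: [3.138, 0.013, 3.128]
force: [-5.8, 1.5, 17.9]
grip_width: 0.0297
```

```bash
python3 -c "
from workcell import bot
s=bot.observe(); print(s['position'],s['force'],s['grip_width']); bot.job_done()"
```

```text
[0.54584475 0.18971672 0.1352729 ] [-5.81674771  1.46746624 17.9295406 ] 0.029701435030142144
the job is handed in; nothing more can be done
```

The red-hubbed gear is meshed on the spindle and pressed fully home. I handed the job in at about 10 s with the gripper still holding it, at 90 N grip and about 18 N downward against the collar's 10 N.

- **Meshing:** The gear slid past the spline ends without resistance, with no search turn needed. The phase in hand was 22–24°, against 22.7° for the spindle.
- **Fully home:** The TCP stopped at z = 0.135, against 0.1357 expected. When I pressed further, the force rose from 8.5 to 33 N in 0.3 mm, which is the hard stop. No brass showed under the rim in the last side view.
- **Measurement disagreements:** Two-view heights put the hub top at 45 mm and its mark at 51 mm, against 48 mm from the text. The hub mark's angle differed by about 6° between the two views, so I used the phase from the bore teeth, which agreed with the mean.
- **Residuals:** About 6 N of side load along −x and 0.013 rad of tool tilt remain. The finger opening reads about 30 mm on the 32 mm hub.
- **Not checked:** I did not measure the other items again at the end. The robot never came near them.

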